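Hook the spring test clip onto the plain pin

TASK

On the sensor test bench, pick up the spring hook clip by squeezing its push button flush into its body, so that its hook slides out. Lower the open hook over the slender plain round pin of the terminal board (not the square post or the screw post with the wide head), stand the clip upright on the board and let go, so that the hook springs back and holds the pin.

Things in the scene. Friction and masses are not known exactly. Their poses are not given: they have to be found in the camera images.
- clip: Loose spring hook clip, about 145 g, upright: black block 38 mm (x) x 40 (y) x 50 tall; origin: centre of its underside. +x points to the hook. A round button, 14 mm across, axis 37 mm up, stands out 24 mm at the back, to x = -43 mm. Squeeze button and front face (x = 19 mm) together, fingertips 12 mm or more above the underside (nose and hook lie below), till flush: 38 mm, fingers on the block.
- plunger (a joint): Button pressed in and hook slid out towards +x, in m: 0 at rest, 0.024 flush with the block, about 0.006 when the hook has closed on the pin. The spring pushes back with 2.4 N at rest, 5.3 N when flush.
- nose_end (a point): Middle of the front face of the clip's fixed steel nose (26 mm wide, 8 high), 69 mm ahead of the clip's origin, 6 mm up. The hook, 6 mm wire at this height, runs along the nose's -y side, crosses in front (inner side 2 mm ahead of this face at rest, 26 mm when the button is flush) and turns back on the +y side. The open space, y = -14 to 14 mm, takes the pin from below.
- pin: Plain slender round brass pin, 8 mm in diameter, 40 mm tall, fixed upright on the board; origin: centre of its foot, on the board's upper face. Axes parallel to the board's.
- board: Aluminium terminal board fixed on the bench, 180 (x) x 230 (y) x 8 mm; origin: centre of its underside. Three brass posts in a row along y, 70 mm apart in any order, at x = +45 mm: the pin, a square post (16 mm, 34 tall), a screw post with a 24 mm wide head (36 tall). The -x side is free for the clip, hook towards +x; other directions are allowed too.
There are look-alikes about, which are no part of the job. Of the things shaped like the clip, the black one is meant.

How it is judged (in metres and radians):
On the way, in this order (a step that is already met when the one before it is completed fails the run):
1. the button is pressed in and the hook out, away from the board (value of joint plunger above 0.018 m and horizontal distance between pin and clip above 0.11 m), for 0.1 s.
2. the open hook is round the pin, near the height of the board (value of joint plunger above 0.014 m and x of pin in the frame of clip between 0.066 and 0.098 m and y of pin in the frame of clip between -0.016 and 0.016 m and z of pin in the frame of clip between -0.011 and 0.008 m), for 0.1 s.
At the end, for the whole second after the job is handed in: Released, the hook clamps the plain pin: button still 3 to 10 mm in, pin between nose and crossbar (67 to 81 mm ahead of the clip's origin, within 16 mm of its middle line) and pressed by them; the clip stands on the board, upright within 10 degrees, at rest (value of joint plunger between 0.003 and 0.01 m and x of pin in the frame of clip between 0.067 and 0.081 m and y of pin in the frame of clip between -0.016 and 0.016 m and z of pin in the frame of clip between -0.008 and 0.008 m and angle between clip's own z axis and vertical below 0.17 rad and linear speed of clip below 0.02 m/s and contact force between clip and pin above 0.5 N); the robot touches nothing.
It also fails if it takes over 35 s, if anything falls off the work surface, if the arm or the gripper's body presses on something with over 40 N, if the wrist force passes 120 N, or if a joint passes its speed limit or range.

ROBOT

A 6-joint arm with a two-finger parallel gripper is mounted at the origin on the work surface. World frame = base frame: x ahead of the robot, y to its left, z up, the work surface at z = 0. Lengths are in mm, angles in degrees, forces in N, time in s.
With the tool pointing down it reaches from about 350 to 850 mm from the base axis. Payload 8.1 kg.
Tool frame: the origin (TCP) lies between the finger pads; the fingertips stand 22 mm ahead of it and the grasp point (between the pads) lies 3 mm ahead of it; z points along the fingers, y is the line along which they close (so a half turn about z gives the same grasp; the last joint's range is limited). The gripper opens to 85 mm and grips with 20 to 120 N. Pads are 22 mm wide; open, the fingers measure 114 mm over their backs; the gripper's body (76 mm by 85 mm) begins 54 mm behind the grasp point. The pads swing forward as they close: fully open they stand 13 mm farther back than shut.
Start: joints at [70.164, 7.471, 85.268, -0, 87.261, -4.893], TCP at [154.69, 579.721, 253.292] pointing down, gripper open.
Joint ranges: [-169.43, 169.43], [-51.17, 129.36], [1.28, 143.12], [-76.62, 256.62], [0, 156.53], [-152.29, 152.29]. Speed limits (degrees/s): [136.94, 136.94, 159.86, 180, 180, 180].

INTERFACE

Orientations are given as [roll, pitch, yaw] about the fixed x, y, z axes, in that order (R = Rz(yaw) Ry(pitch) Rx(roll)).
In Python, from bench import r, vision gives the robot as it stands.
- The arm moves only by the tool step_arm, never from a script. Its argument "targets" is a list that holds one entry, the list of rows, each a list of 6 numbers: the shift along the world's x, y, z in mm, then the turn, a rotation vector about the world's x, y, z in rad. In form: [[[x, y, z, rx, ry, rz], ...]]. A call has 1 to 12 rows; each row is the pose to reach, as a shift and turn from the pose commanded when the call began; what a row does not reach only later rows make up. A row lasts 1/12 s, in which the tool goes at most 41.7 mm and 7.16 degrees, less where a joint would pass 70% of its speed; a pose out of reach is approached as far as the arm can. A call with a gripper value outside its range is refused whole. "fingers" is the gripper's target within -1 to 1 (shut at 1, half-way at 0, fully open at -1), set as the call begins (left out, the last holds). The fingers move at their own pace and stop on an object; "newtons" is the grip in N (left out, the last holds). Time passes only in rows, so rows that repeat a pose let the fingers close. It gives the time, the measured TCP pose, the force, the opening and the grip force at its end, in the units of the state.
- r.sense(): the state, without advancing time (a new reading comes with each control period).
- vision.snapshot(name): name is "scene" or "top"; returns a dict with "img" (400x640x3 uint8, blue, green, red), "mtx" (3x3 intrinsics, pixels), "eye" and "attitude" of the camera in the world. Camera axes: x right, y up, looking along -z (the intrinsics and any distortion apply to the point x, -y, -z); pixel columns grow to the right and rows downward; lengths in mm; the calibration is good to about 2 mm. A picture is of the moment at which its call begins. There is no depth.
- r.hand_in(): hands the job in; it is judged then, once.
The state is a dict: "time": time; "joint_pos": joint angles; "qd": joint speeds; "joint_efforts": joint torques, N m; "tool_pos": TCP position; "tcp_rot": TCP orientation; "ft_force": force on the tool from outside, world axes, zero at the start; "wrist_torque": the same for the moment, N m; "finger_gap": finger opening in mm; "grip_force": force on a finger pad.
Only numpy, scipy, OpenCV 4.12 (cv2) and the standard library are available. Lean on these libraries where they do the work, as an engineer would, in place of code of your own. Each camera call takes 0.05 s, during which the arm holds its last target. There are 200 camera calls.

## Working session

There is one attempt and no reset: what is moved stays moved. The work goes in short steps, Python scripts to look and compute and a tool call to move; the robot and the scene stay as the last step left them, time stands still between calls to the robot, and variables do not carry over. Pictures are saved under pics/ and viewed, at most 10 in all, crops included, and the job is handed in when it is done.

Besides the shell and the picture viewer there is one more tool, called after ">>>" as a command line: name --argument value ..., lists and objects as JSON in quotes. step_arm: Moves the arm, as the interface text tells. Its arguments: {"type":"object","properties":{"targets":{"type":"array"},"fingers":{"type":"number"},"newtons":{"type":"number"}},"required":["targets"]}

```bash
mkdir -p pics; ls; cat > h.py <<'E'
import numpy as np, cv2
from bench import r, vision
def snap(n,f=None):
    s=vision.snapshot(n)
    if f: cv2.imwrite('pics/'+f,s['img'])
    return s
E
python3 - <<'E'
from h import *
for n in('scene','top'):
    s=snap(n,n+'1.png'); print(n,{k:v for k,v in s.items() if k!='img'})
print(r.sense())
E
```

```text
pics
scene {'mtx': array([[463.37435527,   0.        , 327.33511604],
       [  0.        , 463.37435527, 195.13290251],
       [  0.        ,   0.        ,   1.        ]]), 'eye': array([ 982.98872205, -616.40776629,  669.63010457]), 'attitude': array([47.34032625, -1.22378646, 37.95701892])}
top {'mtx': array([[450.93920339,   0.        , 322.71317581],
       [  0.        , 450.93920339, 196.36061114],
       [  0.        ,   0.        ,   1.        ]]), 'eye': array([ 422.84320862,  -94.92193222, 1107.55372784]), 'attitude': array([  8.76161702,   1.69967576, -90.73290637])}
{'time': 0.1, 'joint_pos': array([ 7.01644876e+01,  7.51133088e+00,  8.53236941e+01,  6.31253805e-04,
        8.72610919e+01, -4.89274964e+00]), 'qd': array([ 0.09707181, -0.18543682, -0.02681803,  0.08068889, -0.01695433,
        0.00866392]), 'joint_efforts': array([ 2.05461292e-03, -5.70942986e+01, -5.01946056e+01, -2.75325993e-05,
        7.91585364e-03,  4.10918778e-05]), 'tool_pos': array([154.52767997, 579.28454475, 252.33729117]), 'tcp_rot': array([-1.79904287e+02, -8.82606841e-03,  1.65057199e+02]), 'ft_force': array([-1.19936554, -0.24026116, -1.21513837]), 'wrist_torque': array([-0.02383173, -0.01029011, -0.02567666]), 'grip_force': 0.0, 'finger_gap': 85.62950565345436}
```

View pics/scene1.png

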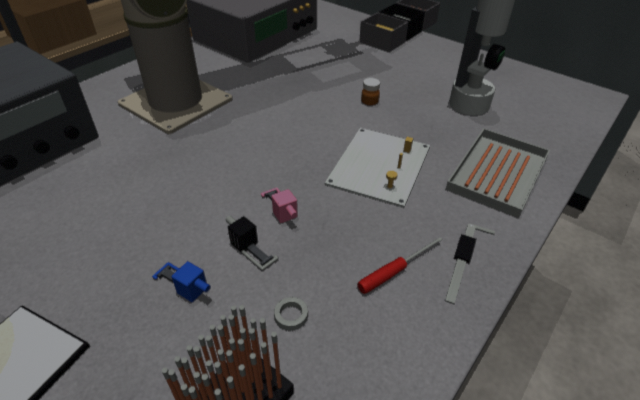

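View pics/top1.png

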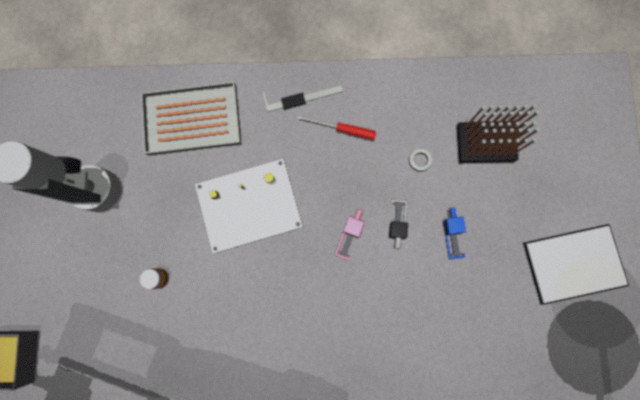

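The scene shows three clip-like shapes: black (242,235), pink (285,205) and blue (190,280). From the top they are at (399,228), (353,227) and (455,225). In the top view, the black-handled tool at (293,101) is also not the clip. The posts in the top view are square (214,194), slender (242,187) and wide-head (269,178). I choose the black clip, with its hook up at (400,203), and the middle slender pin.

```bash
cat >> h.py <<'E'
from scipy.spatial.transform import Rotation as R
def ray(s,px):
    p=np.linalg.inv(s['mtx'])@[px[0],px[1],1]
    return s['eye'],R.from_euler('xyz',s['attitude'],degrees=True).apply([p[0],-p[1],-p[2]])
def onz(s,px,z):
    o,d=ray(s,px); return (o+d*(z-o[2])/d[2])
def proj(s,P):
    c=R.from_euler('xyz',s['attitude'],degrees=True).inv().apply(np.array(P,float)-s['eye'])
    q=s['mtx']@np.array([c[0],-c[1],-c[2]]); return q[:2]/q[2]
def two(s1,p1,s2,p2):
    o1,d1=ray(s1,p1);o2,d2=ray(s2,p2)
    t=np.linalg.lstsq(np.c_[d1,-d2],o2-o1,rcond=None)[0]
    a,b=o1+d1*t[0],o2+d2*t[1]; return (a+b)/2,np.linalg.norm(a-b)
E
python3 - <<'E'
from h import *
t=snap('top');s=snap('scene')
c=lambda i,x,y,w,h,k:cv2.resize(i[y:y+h,x:x+w],None,fx=k,fy=k,interpolation=cv2.INTER_CUBIC)
a=c(t['img'],370,190,60,70,5);b=c(t['img'],190,150,120,50,3)
d=c(s['img'],215,205,75,70,5);e=c(s['img'],320,120,120,90,3)
W=np.zeros((600,800,3),np.uint8)
W[:350,:300]=a;W[350:500,:360]=b;W[:350,400:775]=d;W[350:600,400:760]=e[:250]
cv2.imwrite('pics/crop.png',np.clip(W*1.5,0,255).astype(np.uint8))
# block mask top view
g=t['img'].max(2); 
for nm,im,(x,y,w,h),th in(('top',g,(380,195,40,60),45),('scene',s['img'].max(2),(222,212,45,45),30)):
    m=(im[y:y+h,x:x+w]<th).astype(np.uint8)
    cs,_=cv2.findContours(m,0,2);k=max(cs,key=cv2.contourArea)
    print(nm,cv2.minAreaRect(k),cv2.contourArea(k),'offset',x,y)
# board quad top
m=(t['img'][140:270,180:320].min(2)>150).astype(np.uint8)
cs,_=cv2.findContours(m,0,2);k=max(cs,key=cv2.contourArea);bx=cv2.boxPoints(cv2.minAreaRect(k))+[180,140]
B=np.array([onz(t,p,8) for p in bx]);print(bx,B.round(1),'sides',np.linalg.norm(B-np.roll(B,-1,0),axis=1))
hsv=cv2.cvtColor(t['img'],cv2.COLOR_BGR2HSV)
m=((hsv[...,1]>90)&(hsv[...,0]>12)&(hsv[...,0]<35)).astype(np.uint8);m[:150]=0;m[215:]=0;m[:,:190]=0;m[:,310:]=0
n,l,st,ce=cv2.connectedComponentsWithStats(m)
for i in range(1,n):print(st[i],ce[i],onz(t,ce[i],48).round(1))
E
```

```text
top ((10.100003242492676, 40.20000457763672), (2.2360680103302, 0.8944271206855774), 63.43495178222656) 0.5 offset 380 195
scene ((21.000001907348633, 23.0), (32.526912689208984, 28.284271240234375), 45.0) 647.0 offset 222 212
[[180. 140.]
 [319. 140.]
 [319. 269.]
 [180. 269.]] [[744.  296.5   8. ]
 [736.5 -57.    8. ]
 [415.9 -53.3   8. ]
 [420.2 284.9   8. ]] sides [353.50361488 320.61325189 338.13728285 324.04826507]
[265 174   8   8  56] [268.5 177.5] [634.7  64.1  48. ]
[240 185   2   2   3] [240.66666667 185.33333333] [616.8 131.1  48. ]
[210 191   8   7  44] [213.52272727 194.13636364] [596.5 196.2  48. ]
```

View pics/crop.png

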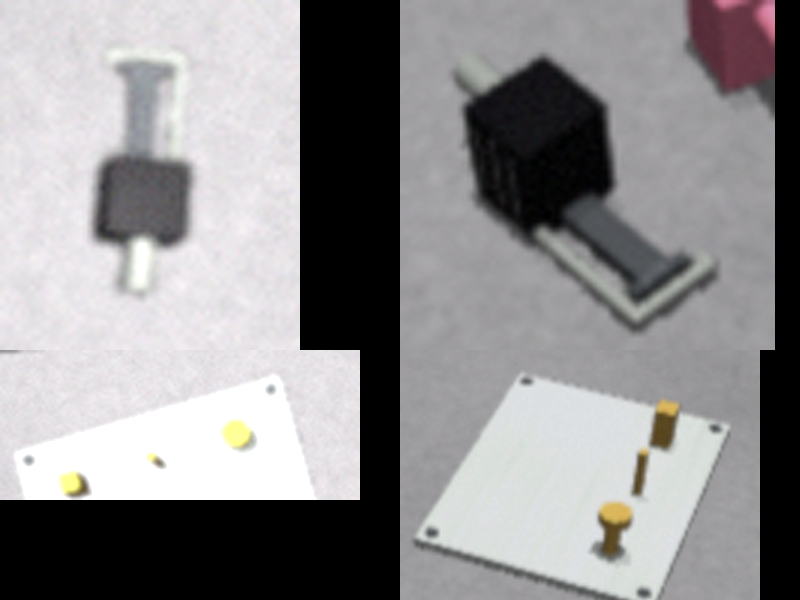

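The crop confirms the black clip: block centre at about (398.8,230) in the top view, hook towards world +x. The slender pin's top is at about (241,186) in the top view and (401.5,154) in the scene view, between the square and screw posts.

```bash
python3 - <<'E'
from h import *
t=snap('top');s=snap('scene')
g=t['img'].max(2);x,y,w,h=375,195,50,60
print('bg',np.median(g[y:y+h,x:x+w]),'board',np.median(g[205:235,230:270]))
m=(g[y:y+h,x:x+w]<70).astype(np.uint8)
cs,_=cv2.findContours(m,0,2);k=max(cs,key=cv2.contourArea);rc=cv2.minAreaRect(k);print(rc)
bx=cv2.boxPoints(rc)+[x,y]; B=np.array([onz(t,p,50) for p in bx]);print(B.round(1),B.mean(0),np.linalg.norm(B-np.roll(B,-1,0),axis=1))
# clip light/steel parts: differ from bg
hook=[onz(t,(370+a/5,190+b/5),6) for a,b in((115,55),(183,57),(180,150))];print('hook',np.round(hook,1))
print('button end top',onz(t,(370+137/5,190+290/5),37).round(1),'button root',onz(t,(370+140/5,190+242/5),44).round(1))
# scene block top corners
q=[(545,58),(608,105),(530,155),(467,105)]
P=np.array([onz(s,(215+(a-400)/5,205+b/5),50) for a,b in q]);print('scene top face',P.round(1),P.mean(0))
m=(t['img'].min(2)>(np.median(t['img'][y:y+h,x:x+w].min(2))+np.median(t['img'][205:235,230:270].min(2)))/2).astype(np.uint8)
m[:150]=0;m[262:]=0;m[:,:188]=0;m[:,308:]=0
cs,_=cv2.findContours(cv2.morphologyEx(m,cv2.MORPH_OPEN,np.ones((3,3))),0,2);k=max(cs,key=cv2.contourArea);bx=cv2.boxPoints(cv2.minAreaRect(k))
B=np.array([onz(t,p,8) for p in bx]);e=np.roll(B,-1,0)-B;print(B.round(1),'c',B.mean(0),'sides',np.linalg.norm(e,axis=1),np.degrees(np.arctan2(e[:,1],e[:,0])))
print('pin top',two(t,(241,186),s,(401.3,154.3)),onz(t,(241,186),48),onz(s,(401.3,154.3),48),'foot',onz(s,(399.7,167.7),8))
E
```

```text
bg 154.0 board 205.0
((22.5, 34.5), (17.0, 17.0), 0.0)
[[ 485.4 -218.9   50. ]
 [ 525.2 -220.3   50. ]
 [ 524.5 -259.9   50. ]
 [ 484.9 -258.3   50. ]] [ 505.00123092 -239.36289247   50.        ] [39.75893837 39.64559843 39.71982718 39.42059371]
hook [[ 578.6 -237.     6. ]
 [ 577.  -270.2    6. ]
 [ 531.2 -266.9    6. ]]
button end top [ 462.5 -239.3   37. ] button root [ 484.5 -240.6   44. ]
scene top face [[ 495.5 -223.3   50. ]
 [ 530.7 -225.9   50. ]
 [ 526.4 -261.1   50. ]
 [ 490.8 -258.3   50. ]] [ 510.86847794 -242.15757626   50.        ]
[[628.8 261.3   8. ]
 [691.5  35.8   8. ]
 [519.  -13.3   8. ]
 [458.3 206.8   8. ]] c [574.40323032 122.64198065   8.        ] sides [234.03062384 179.38534713 228.32125948 178.98218607] [ -74.4491153  -164.11396699  105.41844407   17.71517774]
pin top (array([618.60969722, 133.27096318,  44.06145295]), np.float64(6.707855887879836)) [615.16823057 130.27557309  48.        ] [622.94456606 131.56652558  48.        ] foot [622.9072179  134.61738642   8.        ]
```

>>> step_arm --targets '[[[345,-380,0,0,0,-0.7],[345,-380,0,0,0,-0.7],[345,-380,0,0,0,-0.7],[345,-380,0,0,0,-0.7],[345,-380,0,0,0,-0.7],[345,-380,0,0,0,-0.7],[345,-380,0,0,0,-0.7],[345,-380,0,0,0,-0.7],[345,-380,0,0,0,-0.7],[345,-380,0,0,0,-0.7],[345,-380,0,0,0,-0.7],[345,-380,0,0,0,-0.7]]]' --fingers -1 --newtons 40

```text
time: 1.3
tool_pos: [491.8, 207.7, 253.5]
tcp_rot: [180.0, 0.0, 124.9]
ft_force: [1.0, 0.4, -0.2]
finger_gap: 85.2
grip_force: 0.0
```

>>> step_arm --targets '[[[4,-448,-93,0,0,-0.68],[4,-448,-93,0,0,-0.68],[4,-448,-93,0,0,-0.68],[4,-448,-93,0,0,-0.68],[4,-448,-93,0,0,-0.68],[4,-448,-93,0,0,-0.68],[4,-448,-93,0,0,-0.68],[4,-448,-93,0,0,-0.68],[4,-448,-93,0,0,-0.68],[4,-448,-93,0,0,-0.68],[4,-448,-93,0,0,-0.68],[4,-448,-93,0,0,-0.68]]]'

```text
time: 2.3
tool_pos: [493.1, -244.6, 158.4]
tcp_rot: [-179.9, 0.1, 85.7]
ft_force: [0.4, 0.4, -0.4]
finger_gap: 85.5
grip_force: 0.0
```

```bash
python3 - <<'E'
from h import *
s=snap('scene');q=r.sense();print(q['tool_pos'],q['tcp_rot'],q['joint_pos'])
T=R.from_euler('xyz',q['tcp_rot'],degrees=True)
im=cv2.resize(s['img'][110:310,140:340],None,fx=3,fy=3,interpolation=cv2.INTER_CUBIC)
im=np.clip(im*1.5,0,255).astype(np.uint8)
for p in((0,0,22-13),(0,42.5,9),(0,-42.5,9)):
    P=q['tool_pos']+T.apply(p);u=(proj(s,P)-[140,110])*3;cv2.circle(im,tuple(int(v) for v in u),3,(0,255,0),-1)
cv2.imwrite('pics/s2.png',im)
E
```

```text
[ 493.52329509 -241.72289327  158.95427433] [-1.79891539e+02 -1.21936267e-02  8.57126321e+01] [-3.14168998e+01  3.49664452e+00  9.95306349e+01 -3.96103049e-02
  7.70748121e+01 -2.71206490e+01]
```

View pics/s2.png

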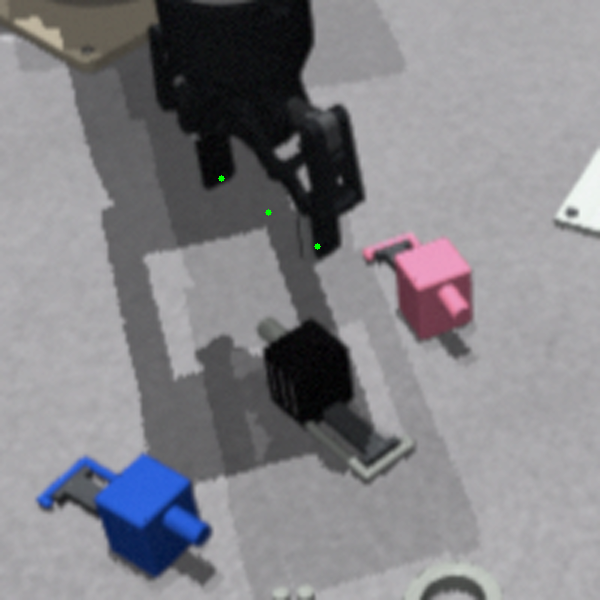

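The fingertips are centred on the grasp line over the black clip. Its block is at about (310,370) in the crop and its button at (268,330), with clearance on both sides, so I descend.

>>> step_arm --targets '[[[1,-1,-35,0,0,0],[1,-1,-70,0,0,0],[1,-1,-90,0,0,0],[1,-1,-105,0,0,0],[1,-1,-115,0,0,0],[1,-1,-122,0,0,0],[1,-1,-122,0,0,0],[1,-1,-122,0,0,0],[1,-1,-122,0,0,0]]]'

```text
time: 3.1
tool_pos: [496.8, -239.8, 39.8]
tcp_rot: [179.9, 0.1, 86.0]
ft_force: [0.0, 0.2, 0.6]
finger_gap: 85.4
grip_force: 0.0
```

```bash
python3 - <<'E'
from h import *
s=snap('scene');t=snap('top');q=r.sense();print(q['tool_pos'],q['tcp_rot'],q['ft_force'])
im=np.hstack([cv2.resize(s['img'][180:290,200:310],(400,400),interpolation=cv2.INTER_CUBIC),cv2.resize(t['img'][180:270,355:445],(400,400),interpolation=cv2.INTER_CUBIC)])
cv2.imwrite('pics/s3.png',np.clip(im*1.7,0,255).astype(np.uint8))
E
```

```text
[ 496.75969954 -239.98235282   39.72856981] [1.79875761e+02 6.27998502e-02 8.59927286e+01] [ 1.16389036  0.34484077 -0.00916695]
```

View pics/s3.png

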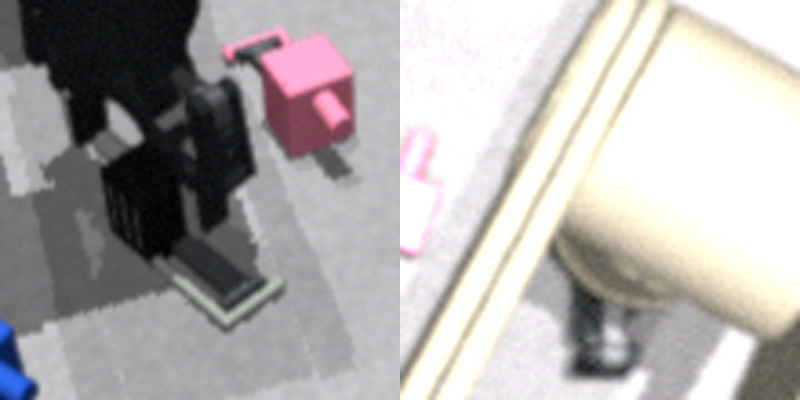

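The fingers straddle the clip: the rear one is at the button near (105,145) and the front one ahead of the block near (212,220). Neither is in contact, so I close.

>>> step_arm --targets '[[[0,0,-3,0,0,0],[0,0,-3,0,0,0],[0,0,-3,0,0,0],[0,0,-3,0,0,0],[0,0,-3,0,0,0],[0,0,-3,0,0,0],[0,0,-3,0,0,0],[0,0,-3,0,0,0],[0,0,-3,0,0,0],[0,0,-3,0,0,0],[0,0,-3,0,0,0],[0,0,-3,0,0,0]]]' --fingers 1 --newtons 40

```text
time: 4.2
tool_pos: [498.9, -240.8, 38.1]
tcp_rot: [179.6, 0.1, 86.0]
ft_force: [5.0, 0.5, 9.0]
finger_gap: 37.6
grip_force: 42.7
```

>>> step_arm --targets '[[[0,0,5,0,0,0],[0,0,20,0,0,0],[0,0,45,0,0,0],[0,0,75,0,0,0],[0,0,100,0,0,0],[0,0,110,0,0,0],[0,0,110,0,0,0],[0,0,110,0,0,0],[0,0,110,0,0,0]]]'

```text
time: 4.95
tool_pos: [494.5, -238.8, 142.9]
tcp_rot: [-179.8, -0.1, 86.0]
ft_force: [0.5, 0.6, -1.8]
finger_gap: 37.3
grip_force: 41.6
```

```bash
python3 - <<'E'
from h import *
s=snap('scene');q=r.sense();print(q['tool_pos'],q['tcp_rot'],q['ft_force'],q['finger_gap'],q['grip_force'])
T=R.from_euler('xyz',q['tcp_rot'],degrees=True)
u=proj(s,q['tool_pos']).astype(int);print(u)
x0,y0=u[0]-50,u[1]-60
im=cv2.resize(s['img'][y0:y0+130,x0:x0+130],(600,600),interpolation=cv2.INTER_CUBIC)
print(x0,y0)
im=np.clip(im*2.,0,255).astype(np.uint8)
cv2.imwrite('pics/s4.png',im)
E
```

```text
[ 494.41784804 -238.68470763  142.70377752] [-1.79792489e+02 -1.05512589e-01  8.59843376e+01] [-0.00494873 -0.51808619 -3.07502754] 37.20637020100095 41.6231395304203
[231 183]
181 123
```

View pics/s4.png

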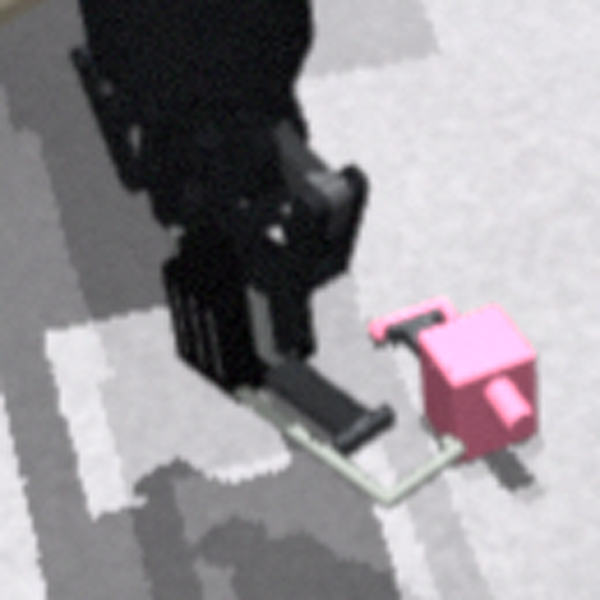

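The clip is held upright. The hook is out: crossbar at about (425,475) and nose end at about (370,430), with an open gap between them. I carry it over to the pin and turn it 20° to match the board.

>>> step_arm --targets '[[[2,12,0,0,0,0.01],[5,36,0,0,0,0.03],[9,70,0,0,0,0.07],[14,108,0,0,0,0.11],[20,148,0,0,0,0.15],[25,188,0,0,0,0.19],[30,228,0,0,0,0.23],[35,266,0,0,0,0.27],[40,300,0,0,0,0.3],[43,326,0,0,0,0.33],[45,342,0,0,0,0.345],[46,348,0,0,0,0.349]]]'

```text
time: 6.0
tool_pos: [540.6, 111.7, 143.7]
tcp_rot: [-179.9, -0.1, 106.2]
ft_force: [0.0, -0.5, -1.2]
finger_gap: 37.6
grip_force: 41.6
```

>>> step_arm --targets '[[[0,0,-10,0,0,0],[0,0,-20,0,0,0],[0,0,-25,0,0,0],[0,0,-25,0,0,0],[0,0,-25,0,0,0]]]'

```text
time: 6.42
tool_pos: [541.0, 107.3, 119.1]
tcp_rot: [-179.9, -0.0, 105.9]
ft_force: [0.3, 0.3, -1.6]
finger_gap: 37.6
grip_force: 41.6
```

```bash
python3 - <<'E'
from h import *
s=snap('scene');q=r.sense();print(q['tool_pos'],q['tcp_rot'],q['ft_force'],q['finger_gap'],q['grip_force'])
x0,y0=310,70
im=cv2.resize(s['img'][y0:y0+150,x0:x0+150],(600,600),interpolation=cv2.INTER_CUBIC)
im=np.clip(im*1.3,0,255).astype(np.uint8)
y=np.radians(q['tcp_rot'][2]-90);ex=np.array([np.cos(y),np.sin(y),0]);ey=np.array([-np.sin(y),np.cos(y),0])
o=q['tool_pos']-[0,0,38]
for P,c in((o+69*ex+[0,0,6],(0,0,255)),(o+98*ex+[0,0,6],(0,255,0)),(o+98*ex-17*ey+[0,0,6],(255,0,0)),(o+98*ex+17*ey+[0,0,6],(255,0,0))):
    u=(proj(s,P)-[x0,y0])*4;print(u);cv2.circle(im,tuple(int(v) for v in u),3,c,-1)
cv2.imwrite('pics/s5.png',im)
E
```

```text
[541.61620691 107.52949034 119.91064284] [-1.79955623e+02 -1.81287821e-03  1.05894688e+02] [ 0.6654167  -0.14780248 -1.3148199 ] 37.19704761734032 41.571160554885864
[345.93483889 271.86225413]
[398.4156771  284.72268198]
[390.24209131 302.1985202 ]
[406.39851098 267.65468793]
```

View pics/s5.png

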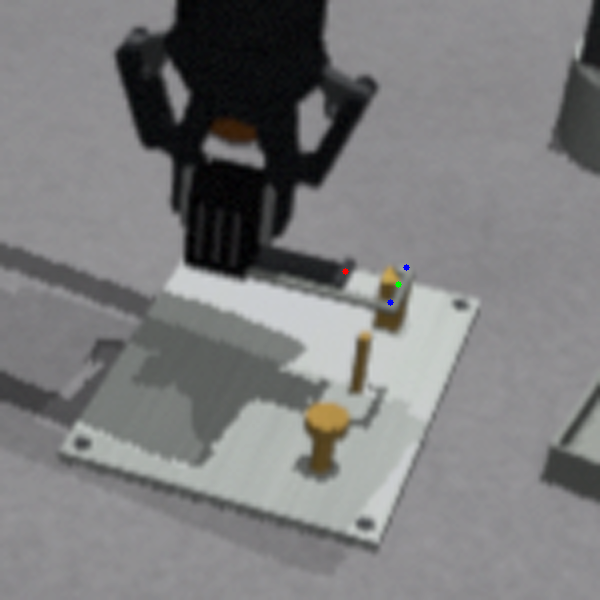

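The predicted hook points (dots) coincide with the seen hook within 1–2 mm, so the scene camera agrees with the robot. The pin's top is at crop (364,337) and its foot at (358,390), which puts the pin at about x=85, y=2 mm in the clip frame. I correct by (2.5, 2) mm and lower.

>>> step_arm --targets '[[[2.5,2,0,0,0,0],[2.5,2,-8,0,0,0],[2.5,2,-18,0,0,0],[2.5,2,-28,0,0,0],[2.5,2,-38,0,0,0],[2.5,2,-46,0,0,0],[2.5,2,-52,0,0,0],[2.5,2,-52,0,0,0],[2.5,2,-52,0,0,0]]]'

```text
time: 7.22
tool_pos: [543.9, 110.5, 67.7]
tcp_rot: [-179.9, -0.0, 106.0]
ft_force: [-0.0, -0.7, -1.4]
finger_gap: 37.4
grip_force: 41.6
```

```bash
python3 - <<'E'
from h import *
s=snap('scene');q=r.sense();print(q['tool_pos'],q['tcp_rot'],q['ft_force'],q['finger_gap'],q['grip_force'])
x0,y0=330,110
im=cv2.resize(s['img'][y0:y0+100,x0:x0+100],(600,600),interpolation=cv2.INTER_CUBIC)
cv2.imwrite('pics/s6.png',np.clip(im*1.3,0,255).astype(np.uint8))
E
```

```text
[544.37953883 110.53127939  68.35329653] [-1.79999452e+02  2.03875869e-03  1.05988557e+02] [ 0.33860396  0.17458538 -1.53639373] 37.33246557606098 41.57144956290722
```

View pics/s6.png

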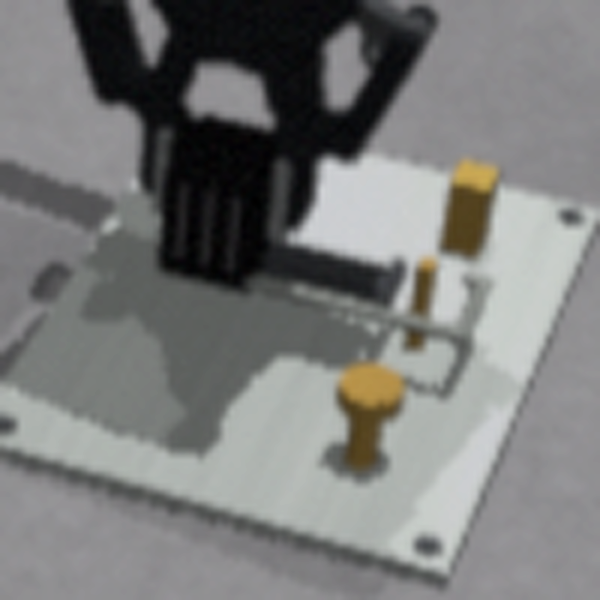

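The pin's top, at (427,262), sits inside the open hook between the nose (390,285) and the crossbar (472,305). I keep lowering to the board.

>>> step_arm --targets '[[[0,0,-6,0,0,0],[0,0,-12,0,0,0],[0,0,-16,0,0,0],[0,0,-18,0,0,0],[0,0,-19,0,0,0],[0,0,-19,0,0,0],[0,0,-19,0,0,0]]]'

```text
time: 7.85
tool_pos: [544.3, 110.5, 49.3]
tcp_rot: [180.0, 0.0, 106.0]
ft_force: [-0.5, 0.6, -1.4]
finger_gap: 37.5
grip_force: 41.6
```

>>> step_arm --targets '[[[0,0,-1,0,0,0],[0,0,-2,0,0,0],[0,0,-2,0,0,0],[0,0,-2,0,0,0]]]'

```text
time: 8.18
tool_pos: [544.3, 110.5, 47.3]
tcp_rot: [-180.0, -0.0, 106.0]
ft_force: [-0.1, 0.2, -1.3]
finger_gap: 37.4
grip_force: 41.6
```

>>> step_arm --targets '[[[0,0,-1,0,0,0],[0,0,-2,0,0,0],[0,0,-2,0,0,0]]]'

```text
time: 8.43
tool_pos: [544.6, 110.6, 46.0]
tcp_rot: [180.0, 0.0, 106.0]
ft_force: [-3.1, -0.1, 5.1]
finger_gap: 37.3
grip_force: 42.3
```

>>> step_arm --targets '[[[0,0,0,0,0,0],[0,0,0,0,0,0],[0,0,0,0,0,0]]]' --fingers -0.2

```text
time: 8.68
tool_pos: [543.5, 110.4, 44.8]
tcp_rot: [-179.9, -0.0, 106.0]
ft_force: [-3.2, -0.4, 0.7]
finger_gap: 51.7
grip_force: 1.9
```

>>> step_arm --targets '[[[0,0,0,0,0,0],[0,0,0,0,0,0],[0,0,0,0,0,0],[0,0,0,0,0,0],[0,0,0,0,0,0],[0,0,0,0,0,0],[0,0,0,0,0,0]]]' --fingers -1

```text
time: 9.27
tool_pos: [544.4, 110.6, 45.4]
tcp_rot: [180.0, 0.0, 106.0]
ft_force: [-0.4, -0.7, 0.1]
finger_gap: 85.2
grip_force: 0.0
```

```bash
python3 - <<'E'
from h import *
s=snap('scene');q=r.sense();print(q['tool_pos'],q['tcp_rot'],q['ft_force'],q['finger_gap'],q['grip_force'])
x0,y0=330,110
im=cv2.resize(s['img'][y0:y0+100,x0:x0+100],(600,600),interpolation=cv2.INTER_CUBIC)
cv2.imwrite('pics/s7.png',np.clip(im*1.5,0,255).astype(np.uint8))
E
```

```text
[544.41021637 110.56573471  45.39257396] [1.79984227e+02 2.17051307e-03 1.05988025e+02] [0.5969395  0.24613307 0.07979692] 85.22456660435611 0.0
```

View pics/s7.png

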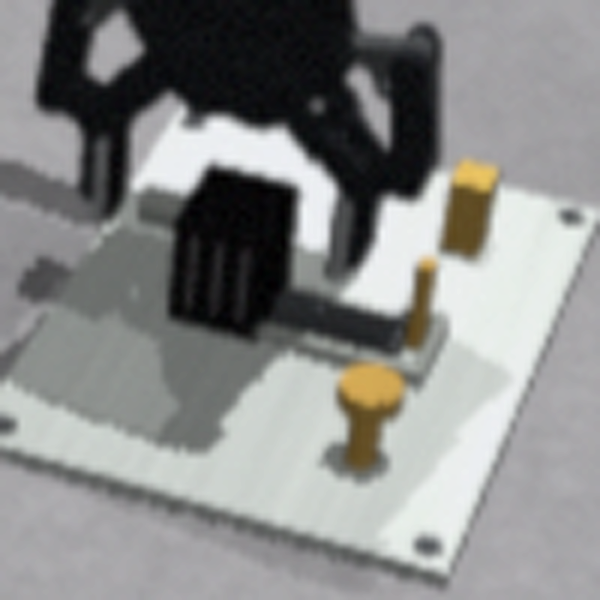

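The clip stands upright and the pin, at (420,320), is clamped between nose and hook. The button at (155,205) and the front face are both clear of the fingers. I lift straight up.

>>> step_arm --targets '[[[0,0,8,0,0,0],[0,0,22,0,0,0],[0,0,45,0,0,0],[0,0,75,0,0,0],[0,0,105,0,0,0],[0,0,125,0,0,0],[0,0,130,0,0,0],[0,0,130,0,0,0],[0,0,130,0,0,0],[0,0,130,0,0,0]]]'

```text
time: 10.15
tool_pos: [543.2, 110.4, 173.4]
tcp_rot: [-179.8, -0.0, 106.0]
ft_force: [0.3, 0.6, -0.9]
finger_gap: 85.3
grip_force: 0.0
```

```bash
python3 - <<'E'
from h import *
s=snap('scene');print(r.sense()['tool_pos'])
x0,y0=330,110
im=cv2.resize(s['img'][y0:y0+100,x0:x0+100],(600,600),interpolation=cv2.INTER_CUBIC)
cv2.imwrite('pics/s8.png',np.clip(im*1.3,0,255).astype(np.uint8))
E
```

```text
[543.04678483 110.3827206  173.15206836]
```

View pics/s8.png

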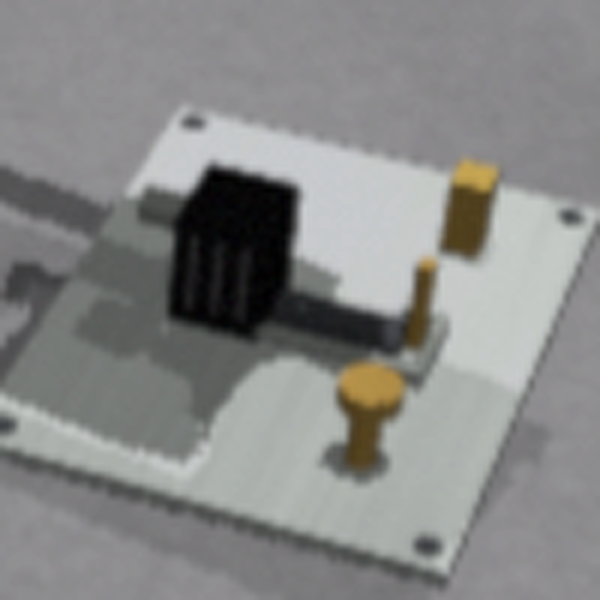

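The arm is clear, and the clip is unmoved, upright and clamped on the pin at (420,320).

```bash
python3 -c "
from bench import r
print(r.hand_in())"
```

```text
the job is handed in; nothing more can be done
None
```

The black clip stands upright on the board with its hook sprung back around the plain round pin and the arm clear; I handed the job in at about 10 s of the 35 s allowed, and the interface returned no verdict.

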